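# Fit the feed disc on the grain mill's drive studs

## Task

Take the gold-coloured feed disc with the orange bar by its bar, set it on the round spigot in the middle of the mill and, keeping only a light pressure, turn it until its three holes find the three brass studs and it slides down fully home, flat on the hub. The hub has stopped a little off its parked angle, so feel for the studs instead of forcing the disc down: never press or bang it hard on the mill. Then let go, leaving the blue-barred spare disc and everything else on the worktop where it is.

Things in the scene. Friction and masses are not known exactly. Their poses are not given: they have to be found in the camera images.
- disc: The disc to fit: gold-anodised aluminium, 120 mm across, 10 mm thick, 0.3 to 0.55 kg, lying flat. A 26 mm bore in the middle and three 14 mm through holes with centres 40 mm from the middle, at 90, 210 and 330 degrees from the disc's +x (one along +y). It fits in any of three turns, 120 degrees apart. Origin: centre of the underside, z up.
- disc_bar (a point): Middle of the disc's orange bar, 41 mm above the disc's underside. The bar runs along the disc's x over the bore: 104 long, 14 wide (along y), from 30 to 52 mm above the underside, on posts 41 to 52 mm from the middle; balanced here. Pinch its sides here with the fingertips at least 23 mm above the underside (TCP at about 44 mm), to clear the mill's spigot later.
- spare_disc: A spare, not to be used: dark steel, four holes, blue bar, otherwise the same size. It and the feed disc may lie in either of the two places on the worktop. Origin: centre of the underside.
- mill: The grain mill, hopper off, fixed to the worktop: round beech body 190 mm across, steel deck 79 mm high. Steel spout on its -x side (to 137 mm from the axis, 63 mm high), motor box on its +x side (to 148 mm, 60 mm high). Red mark on the deck's -x edge. On the deck is a dark hub flange 112 mm across, its face (the seat) 85 mm high. Origin: on the worktop, on the mill's axis.
- mill_seat (a point): On the mill's axis at the height of the seat; axes as the mill's. A seated disc's origin lies here. Set on the spigot with the holes off the studs, the disc rests on the stud tips, its underside 11 mm above this; the tips start to enter when the holes are within about 0.1 rad, and within 0.05 rad it slides down.
- mill_spigot (a point): Top of the steel spigot in the middle of the hub, 22 mm above the seat. It is 23 mm across and straight for 15 mm above the seat, then tapers to 14 mm across at the top, which guides the disc's bore; a disc caught on the taper is pushed towards the axis. The disc must never bear on the mill with more than 60 N, even for a moment: land at 10 mm/s or so.
- mill_park (a point): Where the tip of one brass stud is when the hub is parked: 40 mm from the axis on the mill's -x side, 11 mm above the seat. Three studs, 120 degrees apart, 10 mm across, 11 mm high, the last 4 mm tapering to 6 mm. The hub has stopped up to 0.5 rad off this, either way: not measured, but the studs can be seen or felt for. Its gearing holds it unless twisted with over 0.5 N m.
- measuring_cup: Bystander: steel measuring cup 84 mm across, 55 mm high, with a black handle. Origin: centre of the underside.
- rolling_pin: Bystander: wooden rolling pin 56 mm thick, 420 mm long along its y. Origin: under its middle.
- flour_bag: Bystander: kraft flour bag 75 x 110 x 168 mm. Origin: centre of the underside.
- grain_jar: Bystander: amber jar 80 mm across, 120 mm high. Origin: centre of the underside.
- pastry_brush: Bystander: pastry brush lying along its x. Origin: under its middle.
- scraper: Bystander: steel dough scraper with a dark wooden grip, lying flat, about 110 x 130 mm, 16 mm high. Origin: near its middle, underneath.

How it is judged:
On the way, in this order (a step that is already met when the one before it is completed fails the run):
1. the feed disc is lifted clear of the worktop (height (world z) of disc above 0.04 m and contact force between the fingers and disc above 1 N), for 0.2 s.
2. it is set over the spigot and seated flat on the hub, all three studs through its holes (z of disc in the frame of mill_seat between -0.0025 and 0.0025 m and horizontal distance between disc and mill_seat below 0.0025 m and angle between disc's own z axis and vertical below 0.035 rad), for 0.2 s.
At the end, for the whole second after the job is handed in: The feed disc lies flat on the hub with the studs through its holes: its origin within 2.5 mm of the seat point in height and sideways, tilted less than 2 degrees, at rest and released (all of step 2 and linear speed of disc below 0.01 m/s and not (contact force between the fingers and disc above 0.05 N)); the robot touches nothing.
It fails at once if the disc bears on the mill with more than 60 N (contact force between disc and mill above 60 N).
It fails at once if the spare disc is moved more than 25 mm (distance of spare_disc from where it was at the start of the episode above 0.025 m).
It fails at once if a bystander is moved more than 30 mm (distance of any of measuring_cup, rolling_pin, flour_bag, grain_jar, pastry_brush, scraper from where it was at the start of the episode above 0.03 m).
It also fails if it takes over 70 s, if anything falls off the work surface, if the arm or the gripper's body presses on something with over 40 N, if the wrist force passes 120 N, or if a joint passes its speed limit or range.

## Robot

A 6-joint arm with a two-finger parallel gripper is mounted at the origin on the work surface. World frame = base frame: x ahead of the robot, y to its left, z up, the work surface at z = 0. Lengths are in m, angles in rad, forces in N, time in s.
With the tool pointing down it reaches from about 0.25 to 0.775 m from the base axis. Payload 4 kg.
Tool frame: the origin (TCP) lies between the finger pads, 19 mm behind the fingertips; this is the grasp point; z points along the fingers, y is the line along which they close (so a half turn about z gives the same grasp; the last joint's range is limited). The gripper opens to 85 mm and grips with 20 to 120 N. Pads are 22 mm wide; open, the fingers measure 114 mm over their backs; the gripper's body (76 mm by 85 mm) begins 54 mm behind the grasp point. The pads swing forward as they close: fully open they stand 13 mm farther back than shut.
Start: joints at [-0.103, 0.087, 1.371, -0, 1.684, -0.103], TCP at [0.55, -0, 0.25] pointing down, gripper open.
Joint ranges: [-3.1, 3.1], [-0.76, 2.03], [0.27, 2.55], [-1.08, 4.22], [0.17, 2.65], [-2.57, 2.57]. Speed limits (rad/s): [2.79, 2.79, 3.14, 3.14, 3.14, 3.14].

## Interface

Orientations are given as a unit quaternion [w, x, y, z].
In Python, from plant import robot, camera, spotter gives the robot as it stands.
- The arm moves only by the tool step_arm, never from a script. Its argument "steps" is a list of rows, each an object of numbers: "tx", "ty", "tz": the shift along the world's x, y, z in m; "ax", "ay", "az": the turn, a rotation vector about the world's x, y, z in rad. A call has 1 to 20 rows; each row is the pose to reach, as a shift and turn from the pose commanded when the call began; what a row does not reach only later rows make up. A row lasts 1/8 s, in which the tool goes at most 62.5 mm and 10.7 degrees, less where a joint would pass 70% of its speed; a pose out of reach is approached as far as the arm can. A call with a gripper value outside its range is refused whole. "hand" is the closure in counts, from 0 (fully open) to 255 (shut), set as the call begins (left out, the last holds). The fingers move at their own pace and stop on an object; "grip_force" is the grip in N (left out, the last holds). Time passes only in rows, so rows that repeat a pose let the fingers close. It gives the time, the measured TCP pose, the force, the opening and the grip force at its end, in the units of the state.
- robot.get_obs(): the state, without advancing time (a new reading comes with each control period).
- camera(name): name is "scene" or "side" or "wrist"; returns a dict with "color" (384x512x3 uint8, red, green, blue), "intrinsics" (3x3 intrinsics, pixels), "rvec" (rotation vector, rad) and "tvec" (3), from world to camera coordinates, as OpenCV has them. Camera axes: x right, y down, z forward; pixel columns grow to the right and rows downward; lengths in m; the calibration is good to about 2 mm. The wrist camera is an equidistant fisheye: a pixel r from the principal point sees the ray r / f radians off the axis. A picture is of the moment at which its call begins. There is no depth.
- robot.finish_job(): hands the job in; it is judged then, once.
Trained networks look in a picture, given as the dict that the camera call returned (one of the last four; its "shot" number tells which), for a name from the list of things; names that differ only in an ending like _2 or _b are one class to them, and where a whole thing is asked for, a point or a joint stands for the part that bears it (a point fixed in the world has none). Each returns a list of dicts, best first, with "conf" (0 to 1); they miss things now and then, are a little off and sometimes report something else, mostly with a low value. They report only what shows in the picture. A call takes as long as a camera call.
- spotter.search_frame(query, picture): "box" ([left, top, right, bottom] in pixels, round what is visible of it).
The state is a dict: "clock": time; "joints": joint angles; "joint_vel": joint speeds; "joint_torque": joint torques, N m; "tcp_pos": TCP position; "eef_rot": TCP orientation; "ft_force": force on the tool from outside, world axes, zero at the start; "moment": the same for the moment, N m; "opening": finger opening in m; "grasp_force": force on a finger pad.
Only numpy, scipy, OpenCV 4.12 (cv2) and the standard library are available. Lean on these libraries where they do the work, as an engineer would, in place of code of your own. Each camera call takes 0.05 s, during which the arm holds its last target. There are 200 camera calls.

## Working session

There is one attempt and no reset: what is moved stays moved. The work goes in short steps, Python scripts to look and compute and a tool call to move; the robot and the scene stay as the last step left them, time stands still between calls to the robot, and variables do not carry over. Pictures are saved under pics/ and viewed, at most 10 in all, crops included, and the job is handed in when it is done.

Besides the shell and the picture viewer there is one more tool, called after "Emit:" as name(argument=value, ...), one argument or row to a line, values as JSON. step_arm: Moves the arm, as the interface text tells. Its arguments: {"type":"object","properties":{"steps":{"type":"array"},"hand":{"type":"number"},"grip_force":{"type":"number"}},"required":["steps"]}

```bash
mkdir -p pics; cat > h.py <<'E'
import numpy as np, cv2
from plant import robot, camera, spotter
def ray(p,uv):
    K=p["intrinsics"];R=cv2.Rodrigues(np.array(p["rvec"],float))[0];t=np.array(p["tvec"],float).ravel()
    uv=np.asarray(uv,float)
    d=np.array([(uv[0]-K[0][2])/K[0][0],(uv[1]-K[1][2])/K[1][1]])
    if p.get("fish"):
        r=np.linalg.norm(d); v=np.array([*(d/max(r,1e-9)*np.sin(r)),np.cos(r)])
    else: v=np.array([*d,1.])
    return -R.T@t, R.T@v
def at(p,uv,z):
    c,v=ray(p,uv); return c+v*(z-c[2])/v[2]
def proj(p,X):
    K=p["intrinsics"];R=cv2.Rodrigues(np.array(p["rvec"],float))[0];t=np.array(p["tvec"],float).ravel()
    q=R@np.asarray(X,float)+t
    if p.get("fish"):
        n=np.hypot(q[0],q[1]);a=np.arctan2(n,q[2]);d=q[:2]/max(n,1e-9)*a
    else: d=q[:2]/q[2]
    return np.array([K[0][0]*d[0]+K[0][2],K[1][1]*d[1]+K[1][2]])
def cam(n):
    p=dict(camera(n)); 
    if n=="wrist": p["fish"]=1
    return p
E
python3 - <<'E'
from h import *
o=robot.get_obs(); print(o["clock"],o["tcp_pos"],o["eef_rot"],o["ft_force"])
ims=[]
for n in ["scene","side","wrist"]:
    p=camera(n); print(n,p["intrinsics"],p["rvec"],p["tvec"],list(p))
    ims.append(p["color"][...,::-1])
    q=dict(p); 
    if n=="wrist": q["fish"]=1
    for k in ["disc","spare_disc","mill","disc_bar"]:
        for r in spotter.search_frame(k,p)[:2]:
            b=r["box"]; print(n,k,np.round(b),round(r["conf"],2),np.round(at(q,[(b[0]+b[2])/2,(b[1]+b[3])/2],0.02),3))
    cv2.imwrite(f"pics/{n}0.png",ims[-1])
cv2.imwrite("pics/a.png",cv2.resize(np.vstack([np.hstack(ims[:2]),np.hstack([ims[2],ims[2]*0])]),(800,600)))
E
```

```text
0.0 [5.49529972e-01 5.59004485e-05 2.48816679e-01] [-0.00088096  0.70710471  0.70710795 -0.00071435] [ 0.4590571   0.48832962 -0.2128779 ]
scene [[411.3293738    0.         249.53094349]
 [  0.         411.3293738  192.1118622 ]
 [  0.           0.           1.        ]] [ 1.56198967  1.67971558 -0.89668781] [ 0.02007655 -0.22300995  1.74638034] ['color', 'intrinsics', 'rvec', 'tvec', 'shot']
scene disc [255. 195. 290. 230.] 0.56 [0.553 0.085 0.02 ]
scene mill [155. 179. 228. 250.] 0.75 [ 0.584 -0.16   0.02 ]
scene mill [255. 194. 294. 232.] 0.57 [0.553 0.091 0.02 ]
scene disc_bar [254. 198. 293. 233.] 0.63 [0.568 0.088 0.02 ]
side [[394.11348804   0.         259.61177379]
 [  0.         394.11348804 189.39911267]
 [  0.           0.           1.        ]] [ 0.28366752 -2.84567518  1.15866528] [0.53995973 0.1372652  1.45147627] ['color', 'intrinsics', 'rvec', 'tvec', 'shot']
side disc [239. 206. 272. 233.] 0.77 [0.547 0.098 0.02 ]
side disc [159. 213. 208. 244.] 0.57 [0.789 0.188 0.02 ]
side spare_disc [251. 253. 291. 286.] 0.62 [0.456 0.294 0.02 ]
side mill [227. 149. 298. 190.] 0.93 [ 0.571 -0.17   0.02 ]
side disc_bar [242. 209. 269. 233.] 0.9 [0.546 0.103 0.02 ]
side disc_bar [227. 148. 299. 191.] 0.74 [ 0.57  -0.171  0.02 ]
wrist [[297.31863964   0.         253.04989047]
 [  0.         297.31863964 189.15030934]
 [  0.           0.           1.        ]] [-2.85059287e+00  3.31802914e-04  1.25703051e-03] [-0.54948305 -0.03765085  0.37928923] ['color', 'intrinsics', 'rvec', 'tvec', 'shot']
wrist mill [164. 207. 349. 333.] 0.65 [ 0.555 -0.151  0.02 ]
wrist mill [359.   1. 486.  54.] 0.57 [0.772 0.188 0.02 ]
wrist disc_bar [212.  48. 308. 143.] 0.94 [0.557 0.081 0.02 ]
```

View pics/a.png

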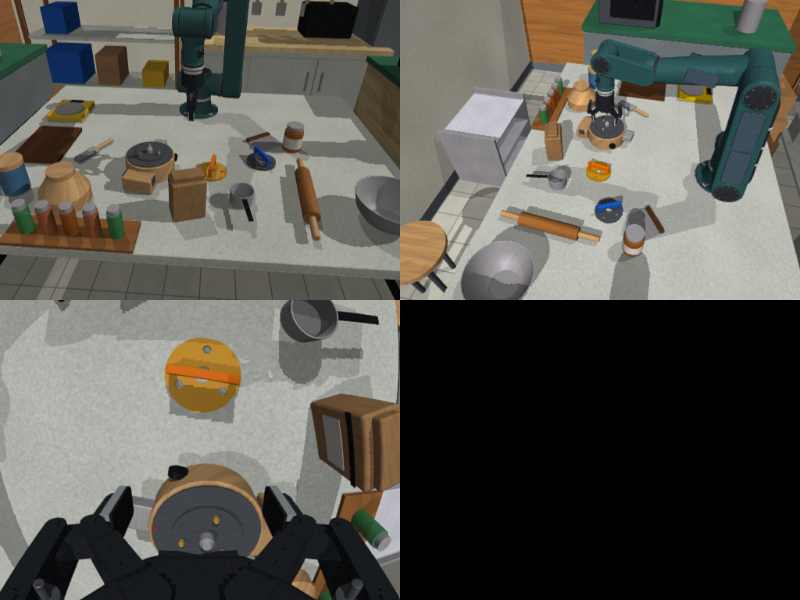

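The feed disc (gold, orange bar) is at wrist pixel (260, 95). The mill is below it, around (265, 285), and the fingers partly hide it. Next I'll look at the mill with a clear view.

Emit:
step_arm(
  steps=[
    {"ty":-0.05},
    {"ty":-0.1},
    {"ty":-0.15},
    {"ty":-0.2},
    {"ty":-0.23},
    {"ty":-0.23},
    {"ty":-0.23},
    {"ty":-0.23},
  ],
)

```text
invalid input at $.steps[0]: expected keys tx, ty, tz, ax, ay, az
```

```bash
python3 - <<'E'
from h import *
o=robot.get_obs(); print(o["clock"],o["tcp_pos"],o["joints"])
p=cam("wrist"); np.savez("w1.npz",**p); im=p["color"][...,::-1]; cv2.imwrite("pics/w1.png",im)
print(ray(p,[253,189]))
for r in spotter.search_frame("mill",{k:v for k,v in p.items() if k!="fish"})[:2]: print(r)
# rectify view on plane z=0.096 (stud tip) 0.5mm/px
xs=np.arange(0.42,0.70,0.0005); ys=np.arange(-0.02,-0.30,-0.0005)
M=np.array([[proj(p,[x,y,0.085]) for x in xs] for y in ys],np.float32)
top=cv2.remap(im,M[...,0],M[...,1],cv2.INTER_LINEAR); cv2.imwrite("pics/top1.png",top)
E
```

```text
0.75 [ 5.50009758e-01 -1.36890621e-05  2.50102773e-01] [-1.03103408e-01  8.71202769e-02  1.37066401e+00 -2.02291857e-05
  1.68362874e+00 -1.03087667e-01]
(array([0.54982537, 0.07255834, 0.37376324]), array([-9.29378710e-04, -2.86439271e-01, -9.58097949e-01]))
{'box': [165.2, 210.3, 344.8, 331.2], 'conf': 0.85}
{'box': [357.9, 2.4, 486.1, 53.4], 'conf': 0.59}
```

View pics/top1.png

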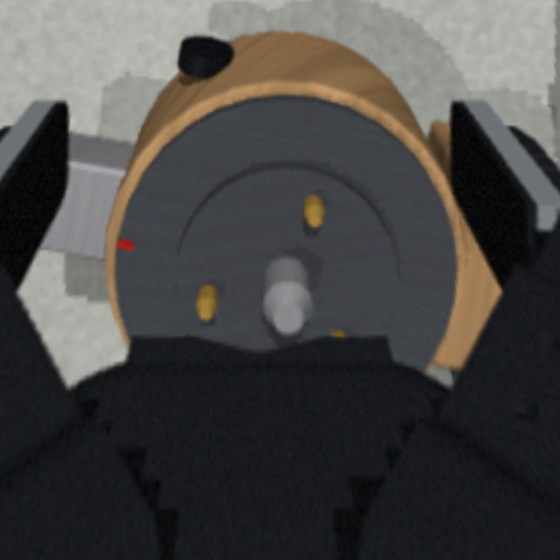

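The mill is partly behind the gripper here. The spigot is near (287, 275), studs are at (314, 210) and (207, 300), and the red mark is at (125, 245). The move was refused because every row needs all six keys, so I'll resend it.

Emit:
step_arm(
  steps=[
    {"tx":0,"ty":-0.06,"tz":0,"ax":0,"ay":0,"az":0},
    {"tx":0,"ty":-0.12,"tz":0,"ax":0,"ay":0,"az":0},
    {"tx":0,"ty":-0.18,"tz":0.02,"ax":0,"ay":0,"az":0},
    {"tx":0,"ty":-0.22,"tz":0.03,"ax":0,"ay":0,"az":0},
    {"tx":0,"ty":-0.22,"tz":0.03,"ax":0,"ay":0,"az":0},
    {"tx":0,"ty":-0.22,"tz":0.03,"ax":0,"ay":0,"az":0},
  ],
)

```text
clock: 1.6
tcp_pos: [0.5499, -0.2196, 0.2797]
eef_rot: [-0.0, 0.707, 0.707, 0.0]
ft_force: [0.2, 0.4, 0.3]
opening: 0.085
grasp_force: 0.0
```

```bash
python3 - <<'E'
from h import *
o=robot.get_obs(); print(o["clock"],o["tcp_pos"],o["joints"])
p=cam("wrist"); np.savez("w2.npz",**p); im=p["color"][...,::-1]; cv2.imwrite("pics/w2.png",im)
def top(z,x0,y0,h=.13):
    xs=np.arange(x0-h,x0+h,0.0005); ys=np.arange(y0+h,y0-h,-0.0005)
    M=np.array([[proj(p,[x,y,z]) for x in xs] for y in ys],np.float32)
    return cv2.remap(im,M[...,0],M[...,1],cv2.INTER_LINEAR)
t=top(0.096,.563,-.16,.09)
cv2.imwrite("pics/top2.png",np.hstack([cv2.resize(t,(400,400)),cv2.resize(top(0.01,.555,.085,.09),(400,400))]))
E
```

```text
1.6 [ 0.54992304 -0.21960405  0.27965682] [-4.76005084e-01  1.78898994e-01  1.21009908e+00  6.68124890e-04
  1.75340641e+00 -4.75882735e-01]
```

View pics/top2.png

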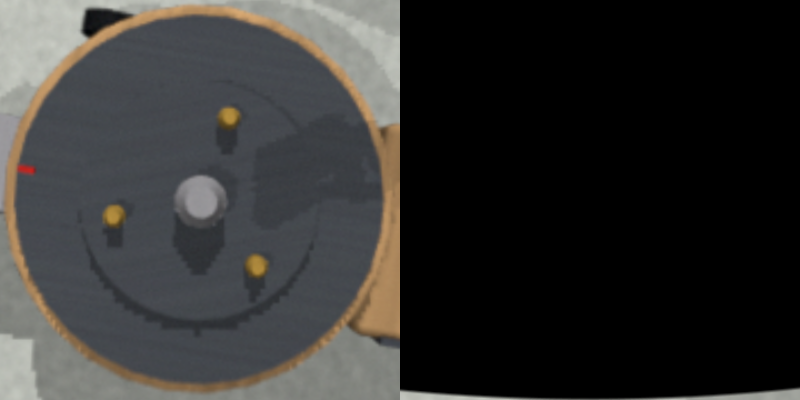

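The view is clear: three studs at about (229, 116), (114, 214) and (257, 265), spigot at (200, 200), red mark at (27, 170). I'll refine these by colour and then go to the disc.

```bash
python3 - <<'E'
from h import *
d=np.load("w2.npz",allow_pickle=True); p={k:d[k] for k in d.files}; 
im=p["color"][...,::-1]
hsv=cv2.cvtColor(np.ascontiguousarray(im),cv2.COLOR_BGR2HSV)
m=cv2.inRange(hsv,(15,140,70),(32,255,255))
c=proj(p,[.563,-.159,.085]); print(c, ray(p,[253,189])[0])
n,l,s,ce=cv2.connectedComponentsWithStats(m)
P=[]
for i in range(1,n):
    if s[i,4]>8 and np.linalg.norm(ce[i]-c)<75: print(s[i],ce[i]); P.append(at(p,ce[i],.0935))
P=np.array(P); ax=P.mean(0); print(P,ax)
v=P-ax; print(np.hypot(v[:,0],v[:,1]), np.degrees(np.arctan2(v[:,1],v[:,0]))%120)
# spigot and deck rim
E
```

```text
[265.86157882 113.99471426] [ 0.54981074 -0.1471717   0.4034167 ]
[275  76   9   9  66] [278.86363636  79.86363636]
[224 118  10   9  67] [228.56716418 122.01492537]
[286 140   9   9  67] [290.08955224 143.91044776]
[[ 0.5758792  -0.1228288   0.0935    ]
 [ 0.5240016  -0.16694363  0.0935    ]
 [ 0.5884242  -0.18993852  0.0935    ]] [ 0.56276833 -0.15990365  0.0935    ]
[0.0393248  0.03940078 0.03950085] [70.52475703 70.29266445 70.50404466]
```

Emit:
step_arm(
  steps=[
    {"tx":0,"ty":0.06,"tz":0,"ax":0,"ay":0,"az":0},
    {"tx":0,"ty":0.12,"tz":0,"ax":0,"ay":0,"az":0},
    {"tx":0,"ty":0.18,"tz":0,"ax":0,"ay":0,"az":0},
    {"tx":0,"ty":0.24,"tz":-0.02,"ax":0,"ay":0,"az":0},
    {"tx":0,"ty":0.25,"tz":-0.05,"ax":0,"ay":0,"az":0},
    {"tx":0,"ty":0.25,"tz":-0.05,"ax":0,"ay":0,"az":0},
    {"tx":0,"ty":0.25,"tz":-0.05,"ax":0,"ay":0,"az":0},
  ],
)

```text
clock: 2.52
tcp_pos: [0.5501, 0.0301, 0.231]
eef_rot: [0.001, 0.707, 0.707, 0.0]
ft_force: [-0.4, -0.2, 0.8]
opening: 0.0853
grasp_force: 0.0
```

```bash
python3 - <<'E'
from h import *
o=robot.get_obs(); print(o["clock"],o["tcp_pos"],o["joints"])
p=cam("wrist"); np.savez("w3.npz",**p); im=np.ascontiguousarray(p["color"][...,::-1])
xs=np.arange(.465,.645,0.00045); ys=np.arange(.175,-.005,-0.00045)
M=np.array([[[proj(p,[x,y,z]) for x in xs] for y in ys] for z in (.01,.052)],np.float32)
t=[cv2.remap(im,m[...,0],m[...,1],cv2.INTER_LINEAR) for m in M]
hsv=cv2.cvtColor(t[0],cv2.COLOR_BGR2HSV); 
g=cv2.inRange(hsv,(14,120,60),(32,255,255))|cv2.inRange(hsv,(0,170,60),(13,255,255))
cs=max(cv2.findContours(g,cv2.RETR_EXTERNAL,cv2.CHAIN_APPROX_NONE)[0],key=cv2.contourArea)
(cx,cy),r=cv2.minEnclosingCircle(cs); print("disc circ",.465+cx*.00045,.175-cy*.00045,r*.00045)
e=cv2.fitEllipse(cs); print("ell",.465+e[0][0]*.00045,.175-e[0][1]*.00045,np.array(e[1])*.00045)
hb=cv2.cvtColor(t[1],cv2.COLOR_BGR2HSV); b=cv2.inRange(hb,(0,190,190),(13,255,255))
cb=max(cv2.findContours(b,cv2.RETR_EXTERNAL,cv2.CHAIN_APPROX_NONE)[0],key=cv2.contourArea)
rr=cv2.minAreaRect(cb); print("bar",.465+rr[0][0]*.00045,.175-rr[0][1]*.00045,np.array(rr[1])*.00045,rr[2])
cv2.drawContours(t[0],[cs],-1,(255,0,0),1); cv2.drawContours(t[1],[cv2.boxPoints(rr).astype(int)],-1,(255,0,0),1)
cv2.imwrite("pics/top3.png",np.hstack(t))
E
```

```text
2.525 [0.55010035 0.03009683 0.2309625 ] [-4.80727654e-02  9.29991617e-02  1.40206666e+00 -3.38351674e-04
  1.64542968e+00 -4.86959474e-02]
disc circ 0.5569751495361328 0.0815926658630371 0.059718830108642575
ell 0.5569746070861816 0.08160579452514648 [0.11759951 0.11775127]
bar 0.5446892486572266 0.08439621200561523 [0.07612478 0.01154585] 8.880659103393555
```

View pics/top3.png

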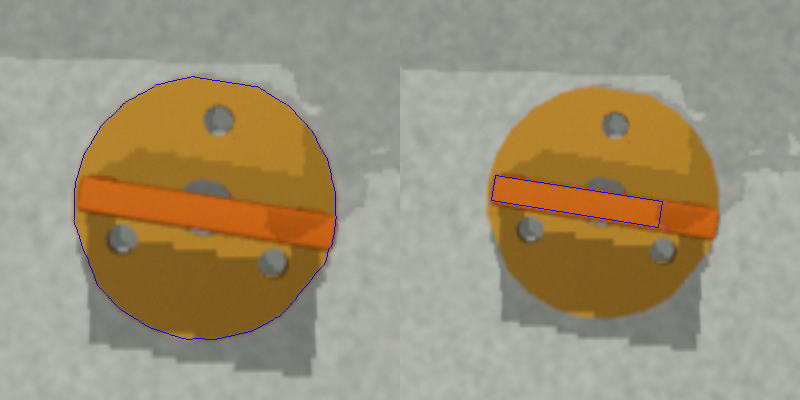

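The disc is centred near (205, 207) on the left panel, about (0.557, 0.082) in world. Its lone hole at (219, 119) and the bar put the yaw at about -9°. The shaded end of the bar was missed, so I'll refine that.

```bash
python3 - <<'E'
from h import *
d=np.load("w3.npz",allow_pickle=True); p={k:d[k] for k in d.files}; im=np.ascontiguousarray(p["color"][...,::-1])
hsv=cv2.cvtColor(im,cv2.COLOR_BGR2HSV)
c=proj(p,[.557,.082,.052]); m=cv2.inRange(hsv,(0,200,120),(13,255,255))
Y,X=np.nonzero(m); k=np.hypot(X-c[0],Y-c[1])<80
W=np.array([at(p,q,.052)[:2] for q in np.c_[X,Y][k]])
r=cv2.minAreaRect((W*1000).astype(np.float32)); print(r)
mm=W.mean(0); w,v=np.linalg.eigh(np.cov((W-mm).T)); print(mm,np.degrees(np.arctan2(v[1,1],v[0,1])),k.sum())
E
```

```text
((557.0277709960938, 82.561279296875), (14.210005760192871, 101.55476379394531), 80.87162017822266)
[0.5583416  0.08149277] 171.49113578616914 1114
```

Emit:
step_arm(
  steps=[
    {"tx":0.002,"ty":0.015,"tz":0,"ax":0,"ay":0,"az":0.18},
    {"tx":0.004,"ty":0.03,"tz":0,"ax":0,"ay":0,"az":0.36},
    {"tx":0.007,"ty":0.052,"tz":0,"ax":0,"ay":0,"az":0.54},
    {"tx":0.007,"ty":0.052,"tz":0,"ax":0,"ay":0,"az":0.72},
    {"tx":0.007,"ty":0.052,"tz":-0.02,"ax":0,"ay":0,"az":0.9},
    {"tx":0.007,"ty":0.052,"tz":-0.04,"ax":0,"ay":0,"az":1.08},
    {"tx":0.007,"ty":0.052,"tz":-0.06,"ax":0,"ay":0,"az":1.26},
    {"tx":0.007,"ty":0.052,"tz":-0.08,"ax":0,"ay":0,"az":1.414},
    {"tx":0.007,"ty":0.052,"tz":-0.11,"ax":0,"ay":0,"az":1.414},
    {"tx":0.007,"ty":0.052,"tz":-0.11,"ax":0,"ay":0,"az":1.414},
    {"tx":0.007,"ty":0.052,"tz":-0.11,"ax":0,"ay":0,"az":1.414},
    {"tx":0.007,"ty":0.052,"tz":-0.11,"ax":0,"ay":0,"az":1.414},
  ],
)

```text
clock: 4.08
tcp_pos: [0.5583, 0.0818, 0.1223]
eef_rot: [0.002, 0.079, 0.997, 0.0]
ft_force: [0.0, -0.2, 0.1]
opening: 0.0854
grasp_force: 0.0
```

```bash
python3 - <<'E'
from h import *
from scipy.spatial.transform import Rotation as R
o=robot.get_obs(); q=o["eef_rot"]; M=R.from_quat([*q[1:],q[0]]).as_matrix()
print(o["tcp_pos"],np.degrees(np.arctan2(M[1,1],M[0,1])),M[:,2],o["joints"],o["ft_force"])
p=cam("wrist"); im=np.ascontiguousarray(p["color"][...,::-1])
for X in ([.557,.082,.052],[.557+.052*np.cos(np.radians(-9)),.082+.052*np.sin(np.radians(-9)),.052],[.557-.052*np.cos(np.radians(-9)),.082-.052*np.sin(np.radians(-9)),.052]):
    u=proj(p,X); cv2.circle(im,(int(round(u[0])),int(round(u[1]))),3,(255,0,255),-1)
cv2.imwrite("pics/w4.png",im)
E
```

```text
[0.55832154 0.08177252 0.12229849] 80.98584968584325 [ 3.91040155e-03  2.50173211e-04 -9.99992323e-01] [ 4.49126988e-02  1.75240195e-01  1.52905203e+00  7.50608401e-05
  1.43338273e+00 -1.36856552e+00] [ 0.00349245 -0.17703198  0.07267642]
```

View pics/w4.png

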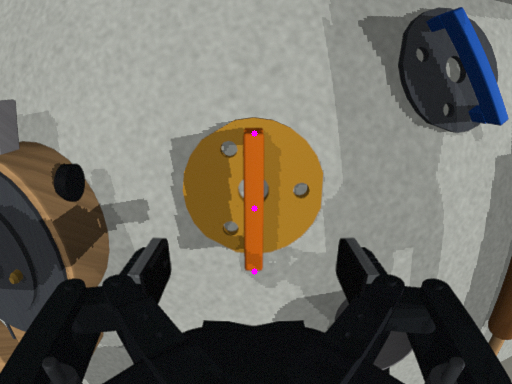

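The bar, (254, 133) to (254, 270), lies centred between the fingers, and the predicted points fall on it. Next: descend, grip and lift a little.

Emit:
step_arm(
  steps=[
    {"tx":0,"ty":0,"tz":-0.03,"ax":0,"ay":0,"az":0},
    {"tx":0,"ty":0,"tz":-0.055,"ax":0,"ay":0,"az":0},
    {"tx":0,"ty":0,"tz":-0.07,"ax":0,"ay":0,"az":0},
    {"tx":0,"ty":0,"tz":-0.075,"ax":0,"ay":0,"az":0},
    {"tx":0,"ty":0,"tz":-0.075,"ax":0,"ay":0,"az":0},
    {"tx":0,"ty":0,"tz":-0.075,"ax":0,"ay":0,"az":0},
    {"tx":0,"ty":0,"tz":-0.075,"ax":0,"ay":0,"az":0},
  ],
)

```text
clock: 5.0
tcp_pos: [0.5577, 0.082, 0.046]
eef_rot: [0.001, 0.078, 0.997, 0.0]
ft_force: [0.5, -0.4, -0.8]
opening: 0.086
grasp_force: 0.0
```

Emit:
step_arm(
  steps=[
    {"tx":0,"ty":0,"tz":0,"ax":0,"ay":0,"az":0},
    {"tx":0,"ty":0,"tz":0,"ax":0,"ay":0,"az":0},
    {"tx":0,"ty":0,"tz":0,"ax":0,"ay":0,"az":0},
    {"tx":0,"ty":0,"tz":0,"ax":0,"ay":0,"az":0},
    {"tx":0,"ty":0,"tz":0,"ax":0,"ay":0,"az":0},
    {"tx":0,"ty":0,"tz":0,"ax":0,"ay":0,"az":0},
    {"tx":0,"ty":0,"tz":0,"ax":0,"ay":0,"az":0},
    {"tx":0,"ty":0,"tz":0,"ax":0,"ay":0,"az":0},
    {"tx":0,"ty":0,"tz":0,"ax":0,"ay":0,"az":0},
    {"tx":0,"ty":0,"tz":0,"ax":0,"ay":0,"az":0},
  ],
  hand=255,
  grip_force=60,
)

```text
clock: 6.25
tcp_pos: [0.5571, 0.0821, 0.0452]
eef_rot: [0.0, 0.078, 0.997, 0.0]
ft_force: [-0.0, 1.8, 1.2]
opening: 0.013
grasp_force: 61.3
```

Emit:
step_arm(
  steps=[
    {"tx":0,"ty":0,"tz":0.02,"ax":0,"ay":0,"az":0},
    {"tx":0,"ty":0,"tz":0.05,"ax":0,"ay":0,"az":0},
    {"tx":0,"ty":0,"tz":0.09,"ax":0,"ay":0,"az":0},
    {"tx":0,"ty":0,"tz":0.12,"ax":0,"ay":0,"az":0},
    {"tx":0,"ty":0,"tz":0.14,"ax":0,"ay":0,"az":0},
    {"tx":0.001,"ty":-0.03,"tz":0.14,"ax":0,"ay":0,"az":-0.03},
    {"tx":0.002,"ty":-0.07,"tz":0.14,"ax":0,"ay":0,"az":-0.06},
    {"tx":0.003,"ty":-0.11,"tz":0.14,"ax":0,"ay":0,"az":-0.09},
    {"tx":0.004,"ty":-0.15,"tz":0.14,"ax":0,"ay":0,"az":-0.12},
    {"tx":0.005,"ty":-0.19,"tz":0.14,"ax":0,"ay":0,"az":-0.15},
    {"tx":0.006,"ty":-0.22,"tz":0.14,"ax":0,"ay":0,"az":-0.184},
    {"tx":0.006,"ty":-0.242,"tz":0.14,"ax":0,"ay":0,"az":-0.184},
    {"tx":0.006,"ty":-0.242,"tz":0.14,"ax":0,"ay":0,"az":-0.184},
    {"tx":0.006,"ty":-0.242,"tz":0.14,"ax":0,"ay":0,"az":-0.184},
    {"tx":0.006,"ty":-0.242,"tz":0.14,"ax":0,"ay":0,"az":-0.184},
    {"tx":0.006,"ty":-0.242,"tz":0.14,"ax":0,"ay":0,"az":-0.184},
    {"tx":0.006,"ty":-0.242,"tz":0.14,"ax":0,"ay":0,"az":-0.184},
  ],
)

```text
clock: 8.38
tcp_pos: [0.5631, -0.1595, 0.1852]
eef_rot: [0.0, 0.169, 0.986, 0.0]
ft_force: [-0.3, -0.1, -4.7]
opening: 0.0128
grasp_force: 60.4
```

```bash
python3 - <<'E'
from h import *
from scipy.spatial.transform import Rotation as R
o=robot.get_obs(); q=o["eef_rot"]; M=R.from_quat([*q[1:],q[0]]).as_matrix()
print(o["tcp_pos"],np.degrees(np.arctan2(M[1,1],M[0,1])),M[:,2],o["joints"],o["ft_force"],o["moment"],o["opening"])
p=cam("wrist"); im=np.ascontiguousarray(p["color"][...,::-1])
c=o["tcp_pos"]; zt=c[2]-.045+.010
hsv=cv2.cvtColor(im,cv2.COLOR_BGR2HSV)
g=cv2.inRange(hsv,(14,120,60),(32,255,255))|cv2.inRange(hsv,(0,170,60),(13,255,255))
cs=max(cv2.findContours(g,cv2.RETR_EXTERNAL,cv2.CHAIN_APPROX_NONE)[0],key=cv2.contourArea)
W=np.array([at(p,u,zt)[:2] for u in cs[:,0]]); W=W[np.abs(np.hypot(*(W-c[:2]).T)-.06)<.006]
A=np.c_[2*W,np.ones(len(W))]; s=np.linalg.lstsq(A,(W**2).sum(1),rcond=None)[0]
print("disc",s[:2],np.sqrt(s[2]+s[:2]@s[:2]),len(W))
for a in (90,210,330):
    t=np.radians(a-19.56); u=proj(p,[c[0]+.04*np.cos(t),c[1]+.04*np.sin(t),zt]); cv2.circle(im,(int(round(u[0])),int(round(u[1]))),2,(255,0,255),-1)
cv2.imwrite("pics/w5.png",im)
E
```

```text
[ 0.56309121 -0.15953627  0.18516801] 70.5203987145248 [ 1.95603417e-04  1.87258498e-05 -9.99999981e-01] [-3.72994736e-01  1.86013535e-01  1.38855863e+00  8.87179927e-05
  1.56684516e+00 -1.60380822e+00] [-0.29706569 -0.14166975 -4.7336252 ] [ 0.05961638 -0.0111753   0.00957231] 0.012807860018480862
disc [ 0.56255085 -0.15998779] 0.058920816825768496 442
```

View pics/w5.png

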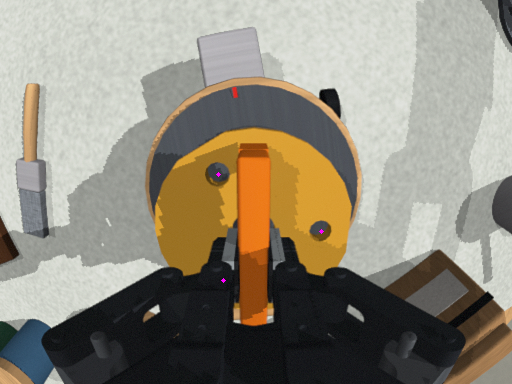

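The lone visible holes at (218, 174) and (321, 231) coincide with the predicted points, so the disc sits squarely in the fingers, within 1 mm of the mill's axis. I'll descend to just above the stud tips.

Emit:
step_arm(
  steps=[
    {"tx":0,"ty":0,"tz":-0.005,"ax":0,"ay":0,"az":0},
    {"tx":0,"ty":0,"tz":-0.01,"ax":0,"ay":0,"az":0},
    {"tx":0,"ty":0,"tz":-0.015,"ax":0,"ay":0,"az":0},
    {"tx":0,"ty":0,"tz":-0.02,"ax":0,"ay":0,"az":0},
    {"tx":0,"ty":0,"tz":-0.025,"ax":0,"ay":0,"az":0},
    {"tx":0,"ty":0,"tz":-0.028,"ax":0,"ay":0,"az":0},
    {"tx":0,"ty":0,"tz":-0.03,"ax":0,"ay":0,"az":0},
    {"tx":0,"ty":0,"tz":-0.031,"ax":0,"ay":0,"az":0},
    {"tx":0,"ty":0,"tz":-0.032,"ax":0,"ay":0,"az":0},
    {"tx":0,"ty":0,"tz":-0.033,"ax":0,"ay":0,"az":0},
    {"tx":0,"ty":0,"tz":-0.034,"ax":0,"ay":0,"az":0},
    {"tx":0,"ty":0,"tz":-0.035,"ax":0,"ay":0,"az":0},
    {"tx":0,"ty":0,"tz":-0.036,"ax":0,"ay":0,"az":0},
    {"tx":0,"ty":0,"tz":-0.037,"ax":0,"ay":0,"az":0},
    {"tx":0,"ty":0,"tz":-0.038,"ax":0,"ay":0,"az":0},
    {"tx":0,"ty":0,"tz":-0.039,"ax":0,"ay":0,"az":0},
    {"tx":0,"ty":0,"tz":-0.04,"ax":0,"ay":0,"az":0},
    {"tx":0,"ty":0,"tz":-0.041,"ax":0,"ay":0,"az":0},
    {"tx":0,"ty":0,"tz":-0.041,"ax":0,"ay":0,"az":0},
  ],
)

```text
clock: 10.8
tcp_pos: [0.563, -0.1599, 0.1439]
eef_rot: [-0.0, 0.17, 0.986, 0.0]
ft_force: [0.8, 0.5, -4.8]
opening: 0.0131
grasp_force: 60.4
```

Emit:
step_arm(
  steps=[
    {"tx":0,"ty":0,"tz":-0.001,"ax":0,"ay":0,"az":0},
    {"tx":0,"ty":0,"tz":-0.002,"ax":0,"ay":0,"az":0},
    {"tx":0,"ty":0,"tz":-0.003,"ax":0,"ay":0,"az":0},
    {"tx":0,"ty":0,"tz":-0.004,"ax":0,"ay":0,"az":0},
    {"tx":0,"ty":0,"tz":-0.0045,"ax":0,"ay":0,"az":0},
    {"tx":0,"ty":0,"tz":-0.0045,"ax":0,"ay":0,"az":0},
  ],
)

```text
clock: 11.55
tcp_pos: [0.563, -0.16, 0.1395]
eef_rot: [-0.0, 0.17, 0.986, 0.0]
ft_force: [-0.7, 0.0, -4.2]
opening: 0.0135
grasp_force: 60.4
```

Emit:
step_arm(
  steps=[
    {"tx":0,"ty":0,"tz":-0.001,"ax":0,"ay":0,"az":0},
    {"tx":0,"ty":0,"tz":-0.002,"ax":0,"ay":0,"az":0},
    {"tx":0,"ty":0,"tz":-0.003,"ax":0,"ay":0,"az":0},
    {"tx":0,"ty":0,"tz":-0.003,"ax":0,"ay":0,"az":0},
  ],
)

```text
clock: 12.05
tcp_pos: [0.5629, -0.16, 0.1364]
eef_rot: [-0.0, 0.17, 0.986, 0.0]
ft_force: [-0.6, 0.1, -5.7]
opening: 0.013
grasp_force: 60.4
```

The studs are entering freely: the underside is at about 0.091. I'll continue gently.

Emit:
step_arm(
  steps=[
    {"tx":0,"ty":0,"tz":-0.001,"ax":0,"ay":0,"az":0},
    {"tx":0,"ty":0,"tz":-0.002,"ax":0,"ay":0,"az":0},
    {"tx":0,"ty":0,"tz":-0.003,"ax":0,"ay":0,"az":0},
    {"tx":0,"ty":0,"tz":-0.004,"ax":0,"ay":0,"az":0},
    {"tx":0,"ty":0,"tz":-0.005,"ax":0,"ay":0,"az":0},
    {"tx":0,"ty":0,"tz":-0.0055,"ax":0,"ay":0,"az":0},
    {"tx":0,"ty":0,"tz":-0.0055,"ax":0,"ay":0,"az":0},
  ],
)

```text
clock: 12.92
tcp_pos: [0.563, -0.16, 0.131]
eef_rot: [-0.0, 0.17, 0.986, 0.0]
ft_force: [-0.5, -0.3, -5.1]
opening: 0.0126
grasp_force: 60.4
```

Emit:
step_arm(
  steps=[
    {"tx":0,"ty":0,"tz":-0.0005,"ax":0,"ay":0,"az":0},
    {"tx":0,"ty":0,"tz":-0.001,"ax":0,"ay":0,"az":0},
    {"tx":0,"ty":0,"tz":-0.0013,"ax":0,"ay":0,"az":0},
    {"tx":0,"ty":0,"tz":-0.0013,"ax":0,"ay":0,"az":0},
    {"tx":0,"ty":0,"tz":-0.0013,"ax":0,"ay":0,"az":0},
  ],
)

```text
clock: 13.55
tcp_pos: [0.5631, -0.16, 0.1302]
eef_rot: [0.0, 0.17, 0.986, -0.0]
ft_force: [-1.0, 0.2, -2.3]
opening: 0.0128
grasp_force: 60.8
```

Emit:
step_arm(
  steps=[
    {"tx":0,"ty":0,"tz":-0.0003,"ax":0,"ay":0,"az":0},
    {"tx":0,"ty":0,"tz":-0.0005,"ax":0,"ay":0,"az":0},
    {"tx":0,"ty":0,"tz":-0.0005,"ax":0,"ay":0,"az":0},
    {"tx":0,"ty":0,"tz":-0.0005,"ax":0,"ay":0,"az":0},
  ],
)

```text
clock: 14.05
tcp_pos: [0.5631, -0.16, 0.1302]
eef_rot: [0.0, 0.17, 0.986, -0.0]
ft_force: [-4.4, 1.1, 5.2]
opening: 0.0125
grasp_force: 61.7
```

The disc is seated: it stopped at z = 0.1302 and the force went from -4.8 to +5 N. Now release and retreat upward.

Emit:
step_arm(
  steps=[
    {"tx":0,"ty":0,"tz":0,"ax":0,"ay":0,"az":0},
    {"tx":0,"ty":0,"tz":0,"ax":0,"ay":0,"az":0},
    {"tx":0,"ty":0,"tz":0,"ax":0,"ay":0,"az":0},
    {"tx":0,"ty":0,"tz":0,"ax":0,"ay":0,"az":0},
    {"tx":0,"ty":0,"tz":0,"ax":0,"ay":0,"az":0},
    {"tx":0,"ty":0,"tz":0,"ax":0,"ay":0,"az":0},
    {"tx":0,"ty":0,"tz":0,"ax":0,"ay":0,"az":0},
    {"tx":0,"ty":0,"tz":0,"ax":0,"ay":0,"az":0},
  ],
  hand=100,
)

```text
clock: 15.05
tcp_pos: [0.563, -0.16, 0.1293]
eef_rot: [0.0, 0.17, 0.986, 0.0]
ft_force: [0.1, 0.5, -0.6]
opening: 0.052
grasp_force: 0.0
```

Emit:
step_arm(
  steps=[
    {"tx":0,"ty":0,"tz":0.01,"ax":0,"ay":0,"az":0},
    {"tx":0,"ty":0,"tz":0.03,"ax":0,"ay":0,"az":0},
    {"tx":0,"ty":0,"tz":0.06,"ax":0,"ay":0,"az":0},
    {"tx":0,"ty":0,"tz":0.1,"ax":0,"ay":0,"az":0},
    {"tx":0,"ty":0,"tz":0.12,"ax":0,"ay":0,"az":0},
    {"tx":0,"ty":0,"tz":0.12,"ax":0,"ay":0,"az":0},
    {"tx":0,"ty":0,"tz":0.12,"ax":0,"ay":0,"az":0},
    {"tx":0,"ty":0,"tz":0.12,"ax":0,"ay":0,"az":0},
  ],
)

```text
clock: 16.05
tcp_pos: [0.5624, -0.1598, 0.2474]
eef_rot: [-0.002, 0.17, 0.986, 0.0]
ft_force: [0.2, -0.7, 0.2]
opening: 0.0518
grasp_force: 0.0
```

```bash
python3 - <<'E'
from h import *
o=robot.get_obs(); print(o["clock"],o["tcp_pos"],o["ft_force"],o["opening"])
p=cam("wrist"); im=np.ascontiguousarray(p["color"][...,::-1])
for a in (90,210,330):
    t=np.radians(a-19.56); u=proj(p,[.563+.04*np.cos(t),-.16+.04*np.sin(t),.095]); cv2.circle(im,(int(round(u[0])),int(round(u[1]))),1,(255,0,255),-1)
cv2.imwrite("pics/w6.png",cv2.resize(im[60:384,100:420],None,fx=1.8,fy=1.8,interpolation=cv2.INTER_CUBIC))
E
```

```text
16.05 [ 0.56239371 -0.15977468  0.24740382] [ 0.16118849 -0.6626671   0.15534707] 0.05177085623298194
```

View pics/w6.png

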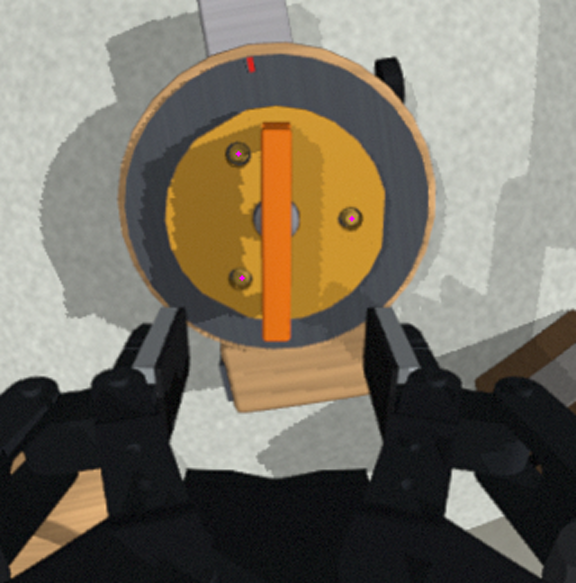

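The disc lies flat on the hub with brass studs showing in all three holes, at (238, 154), (351, 218) and (241, 278). The gripper is clear, so I'm handing in.

```bash
python3 -c "
from plant import robot
print(robot.finish_job())"
```

```text
the job is handed in; nothing more can be done
None
```

The feed disc is seated flat on the hub with all three studs through its holes, released, and handed in after about 16 s; the hand-in gave no verdict. I lined the holes up from the camera view before lowering, so no turning was needed, and the wrist force read at most about 5 N on landing.

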